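# Clamp a hat-block neck with the inner knob

## Robot

A 7-joint arm with a two-finger parallel gripper is mounted at the origin on the work surface. World frame = base frame: x ahead of the robot, y to its left, z up, the work surface at z = 0. Lengths are in mm, angles in degrees, forces in N, time in s.
With the tool pointing down it reaches from about 425 to 875 mm from the base axis. Payload 4.7 kg.
Tool frame: the origin (TCP) lies at the centre of the arm's flange, where the gripper is bolted on; the fingertips stand 182 mm ahead of it and the grasp point (between the pads) lies 164 mm ahead of it; z points along the fingers, y is the line along which they close (so a half turn about z gives the same grasp; the last joint's range is limited). The gripper opens to 87 mm and grips with 3 to 60 N. Pads are 19 mm wide; open, the fingers measure 117 mm over their backs; the gripper's body (75 mm by 190 mm) begins 51 mm behind the grasp point.
Start: joints at [66.125, 18.392, -4.016, 83.108, 1.295, 78.541, -3.26], TCP at [271.423, -590.624, 404.787] pointing down, gripper open.
Joint ranges: [-163.93, 163.93], [-17.29, 119.83], [-79.2, 71.16], [3.27, 140.29], [-89.18, 269.18], [5.43, 117.66], [-154.24, 154.24]. Speed limits (degrees/s): [147.25, 147.25, 180, 180, 180, 180, 180].

## Interface

Orientations are given as a 3x3 rotation matrix whose columns are the frame's x, y, z axes.
In Python, from workcell import bot gives the robot as it stands.
- The arm moves only by the tool arm_command, never from a script. Its argument "targets" is a list of rows, each a list of 5 numbers: the shift along the tool's x, y, z in mm, then the turn about the tool's z in degrees, then the finger opening in mm, from 0 to 87. In form: [[dx, dy, dz, spin, grip], ...]. A call has 1 to 5 rows; each row shifts and turns the commanded pose from where the row before left it, along the tool's axes as they then stand; what a row does not reach is not made up. A row lasts 1/10 s, in which the tool goes at most 50 mm and 8.59 degrees, less where a joint would pass 70% of its speed; a pose out of reach is approached as far as the arm can. A call is refused whole if a number of a shift passes 50 or a number of a turn 8.59, either way. A call with a gripper value outside its range is refused whole. The fingers move at their own pace and stop on an object; "grip_force" is the grip in N (left out, the last holds). Time passes only in rows, so rows that do not move let the fingers close. It gives the time, the measured TCP pose, the force, the opening and the grip force at its end, in the units of the state.
- bot.state(): the state, without advancing time (a new reading comes with each control period).
- bot.camera(name): name is "side" or "top"; returns a dict with "pixels" (400x640x3 uint8, blue, green, red), "vfov" (degrees; the focal length in pixels is half the picture's height over the tangent of half this angle, whatever the lens; pixels are square), "cx", "cy" (the principal point, pixels), "R" (3x3) and "t" (3): a world point X has camera coordinates R X + t. Camera axes: x right, y down, z forward; pixel columns grow to the right and rows downward; lengths in mm; the calibration is good to about 2 mm. A picture is of the moment at which its call begins. There is no depth.
- bot.close_job(): hands the job in; it is judged then, once.
Trained networks look in a picture, given as the dict that the camera call returned (one of the last four; its "shot" number tells which), for a name from the list of things; names that differ only in an ending like _2 or _b are one class to them, and where a whole thing is asked for, a point or a joint stands for the part that bears it (a point fixed in the world has none). Each returns a list of dicts, best first, with "confidence" (0 to 1); they miss things now and then, are a little off and sometimes report something else, mostly with a low value. They report only what shows in the picture. A call takes as long as a camera call. They do not tell look-alikes from the thing itself.
- bot.search_frame(picture, label): "bbox" ([left, top, width, height] in pixels, round what is visible of it).
The state is a dict: "time": time; "q": joint angles; "dq": joint speeds; "joint_torque": joint torques, N m; "position": TCP position; "tool_rot": TCP orientation; "ft_force": force on the tool from outside, world axes, zero at the start; "moment": the same for the moment, N m; "gripper_width": finger opening in mm; "gripper_force": force on a finger pad.
Only numpy, scipy, OpenCV 4.12 (cv2) and the standard library are available. Lean on these libraries where they do the work, as an engineer would, in place of code of your own. Each camera call takes 0.05 s, during which the arm holds its last target. There are 200 camera calls.

## Task

Stand the pale wooden neck upright on the plate of the green bench clamp, between its jaws, and let go of it. Then tighten the clamp by turning only the small silver inner knob clockwise until the neck is pressed against the steel fixed jaw with about 10 N, never more than 18 N, and let go. Do not drag the black outer ring round, and leave everything else on the bench where it is.

Things in the scene. Friction and masses are not known exactly. Their poses are not given: they have to be found in the camera images.
- neck: the pale (light wood) neck, a turned upright stem that carries a hat block, about 180 g: foot cylinder 50 mm diameter and 54 mm high, above it a spigot 34 mm diameter up to 95 mm. Stands loose on the bench. Origin: centre of its underside, z up
- neck_dark: dark brown wooden neck, turned stem of the same shape and size as the pale neck. Leave alone. Origin: centre of its underside
- neck_blue: blue painted neck, turned stem of the same shape and size as the pale neck. Leave alone. Origin: centre of its underside
- clamp: the green bench clamp, fixed to the bench; place and yaw vary. Base plate 260 x 110 mm, 10 mm thick. Origin: centre of the plate's underside; +x runs from the control head to the fixed jaw, z up. Green head block 90 x 90 mm centred at x = -80 mm, top at 55 mm, carries the coaxial control (outer ring, inner knob)
- seat (a point): point on the plate's surface (10 mm above the bench), on the centre line, where the neck's foot goes: 36 mm along the clamp's x; axes as the clamp's. 7 mm short of bearing on the fixed jaw. The orange pad of the moving jaw (46 mm wide, top 43 mm above the bench) stands 32 to 51 mm before it on the head's side (not measured) and will push the neck up to the fixed jaw
- anvil: the steel fixed jaw of the clamp, 60 mm wide, from the plate up to 45 mm above the bench. Origin: foot of its flat face, which looks to the clamp's -x; axes as the clamp's, 68 mm along its x. The moving pad is sprung, 3 N per mm: once the neck bears on this jaw, clamping force grows by about 40 N per rad of knob
- knob_top (a point): inner knob's top centre, 84 mm above the bench; axes as the clamp's. Silver knurled cylinder, 26 mm diameter, 18 mm proud of the ring. Clockwise from above closes the jaw, 15 mm per rad, 0.9 to 2.2 rad to bear: may need a re-grasp. Stays where left. Friction is steady, 0.3 N m while turning (less felt at rest); each 10 N of clamping adds 0.15 N m to the moment of free turning
- ring_mark (a point): yellow mark on the black outer ring's top face, 66 mm above the bench, 26 mm from the axis it shares with the knob. Ring 60 mm diameter, 10 mm high, turns very easily (0.02 N m) and must not be dragged: keep the fingertips off it
- spool_white: white thread spool, 44 mm diameter, 52 mm high; leave alone. Origin: centre of its underside
- spool_red: red thread spool with black ends, 44 mm diameter, 52 mm high; leave alone. Origin: centre of its underside
- brush: hat brush, dark wooden back 45 x 150 mm, 34 mm high, bristles down; leave alone. Origin: centre of its underside, long along its y
- bottle: amber bottle, 52 mm diameter, 130 mm high; leave alone. Origin: centre of its underside
- tin: steel tin, 72 mm diameter, 50 mm high; leave alone. Origin: centre of its underside
Mind the look-alikes: they are no part of the job. Leave any turquoise look-alike of the neck alone.

How it is judged (in metres and radians):
On the way, in this order (a step that is already met when the one before it is completed fails the run):
1. the pale neck stands on the clamp's plate between the jaws, released, not yet clamped (x of neck in the frame of clamp between 0.018 and 0.048 m and y of neck in the frame of clamp between -0.014 and 0.014 m and z of neck in the frame of clamp below 0.013 m and angle between neck's own z axis and vertical below 0.1 rad and contact force between the fingers and neck below 0.3 N and contact force between anvil and neck below 3 N), for 0.2 s.
2. the neck is pressed against the fixed jaw with 5 to 16 N (x of neck in the frame of clamp between 0.018 and 0.048 m and y of neck in the frame of clamp between -0.014 and 0.014 m and z of neck in the frame of clamp below 0.013 m and angle between neck's own z axis and vertical below 0.1 rad and contact force between anvil and neck between 5 and 16 N), for 0.2 s.
At the end, for the whole second after the job is handed in: The pale neck is upright (0.1 rad) and at rest on the plate between the jaws (axis 18 to 48 mm along the clamp, within 14 mm of its centre line), pressed on the fixed jaw with 5 to 16 N; the ring mark is within 5 mm and the other seven loose things within 30 mm of their starts (all of step 2 and linear speed of neck below 0.01 m/s and distance of ring_mark from where it was at the start of the episode below 0.005 m and distance of each of neck_dark, neck_blue, spool_white, spool_red, brush, bottle, tin from where it was at the start of the episode below 0.03 m); the robot touches nothing.
It fails at once if the neck is pressed against the fixed jaw with more than 18 N (contact force between anvil and neck above 18 N).
It fails at once if the outer ring is dragged round: its mark moves more than 5 mm (distance of ring_mark from where it was at the start of the episode above 0.005 m).
It fails at once if another loose thing is moved more than 30 mm (distance of any of neck_dark, neck_blue, spool_white, spool_red, brush, bottle, tin from where it was at the start of the episode above 0.03 m).
It also fails if it takes over 72 s, if anything falls off the work surface, if the arm or the gripper's body presses on something with over 40 N, if the wrist force passes 120 N, or if a joint passes its speed limit or range.

## Working session

There is one attempt and no reset: what is moved stays moved. The work goes in short steps, Python scripts to look and compute and a tool call to move; the robot and the scene stay as the last step left them, time stands still between calls to the robot, and variables do not carry over. Pictures are saved under pics/ and viewed, at most 10 in all, crops included, and the job is handed in when it is done.

Besides the shell and the picture viewer there is one more tool, called after ">>>" in YAML: its name, and indented under it one key for each argument. arm_command: Moves the arm, as the interface text tells. Its arguments: {"type":"object","properties":{"targets":{"type":"array"},"grip_force":{"type":"number"}},"required":["targets"]}

```bash
mkdir -p pics
cat > h.py <<'E'
import numpy as np, cv2
from workcell import bot
def shot(n,save=None):
    p=bot.camera(n)
    if save: cv2.imwrite(f'pics/{save}.png',p['pixels'])
    return p
def f(p): return 200/np.tan(np.radians(p['vfov'])/2)
def proj(p,X):
    c=np.array(p['R'])@np.array(X,float)+np.array(p['t']); return np.array([f(p)*c[0]/c[2]+p['cx'],f(p)*c[1]/c[2]+p['cy']])
def back(p,u,v,z):
    R=np.array(p['R']);t=np.array(p['t']);o=-R.T@t
    d=R.T@np.array([(u-p['cx'])/f(p),(v-p['cy'])/f(p),1]); return o+d*(z-o[2])/d[2]
E
python3 - <<'E'
from h import *
s=bot.state(); print({k:np.round(v,3).tolist() for k,v in s.items()})
for n in ('top','side'):
    p=shot(n,n+'0'); print(n,'cam',np.round(-np.array(p['R']).T@np.array(p['t'])),round(f(p)),p['cx'],p['cy'])
    for l in ['neck','clamp','knob_top','ring_mark','anvil','spool_white','bottle','tin','brush']:
        print(l,[(np.round(d['bbox']).tolist(),round(d['confidence'],2)) for d in bot.search_frame(p,l)[:5]])
E
```

```text
{'time': 0.0, 'q': [66.123, 18.441, -4.016, 83.175, 1.296, 78.54, -3.26], 'dq': [-0.063, -0.117, 0.047, -0.005, -0.077, -0.1, 0.025], 'joint_torque': [-0.001, -49.129, -0.404, -31.253, -0.064, 0.044, 0.0], 'position': [271.35, -590.434, 403.646], 'tool_rot': [[0.909, 0.418, -0.001], [0.418, -0.909, 0.002], [-0.0, -0.002, -1.0]], 'ft_force': [0.109, -0.435, 0.389], 'moment': [-0.015, 0.039, 0.042], 'gripper_force': 0.0, 'gripper_width': 86.706}
top cam [ 520.   29. 1371.] 489 317.05841771265 199.694033579311
neck [([472.0, 220.0, 24.0, 22.0], 0.95), ([441.0, 232.0, 21.0, 19.0], 0.83), ([464.0, 260.0, 28.0, 21.0], 0.81), ([164.0, 156.0, 32.0, 22.0], 0.45)]
clamp [([255.0, 165.0, 51.0, 94.0], 0.79)]
knob_top [([255.0, 159.0, 49.0, 100.0], 0.74)]
ring_mark [([274.0, 169.0, 19.0, 22.0], 0.63)]
anvil [([264.0, 231.0, 23.0, 19.0], 0.55), ([254.0, 163.0, 50.0, 97.0], 0.25)]
spool_white [([172.0, 227.0, 27.0, 12.0], 0.82)]
bottle [([328.0, 116.0, 21.0, 25.0], 0.67)]
tin [([165.0, 154.0, 29.0, 27.0], 0.86)]
brush [([378.0, 127.0, 53.0, 24.0], 0.81)]
side cam [ 364. -660.  868.] 372 321.7568324628641 198.90009295908385
neck [([293.0, 360.0, 21.0, 37.0], 0.79), ([336.0, 352.0, 30.0, 33.0], 0.76), ([313.0, 319.0, 22.0, 32.0], 0.65)]
clamp [([259.0, 173.0, 84.0, 44.0], 0.6)]
knob_top [([255.0, 172.0, 91.0, 46.0], 0.7)]
ring_mark []
anvil [([265.0, 185.0, 13.0, 23.0], 0.55)]
spool_white [([257.0, 138.0, 11.0, 17.0], 0.72)]
bottle [([377.0, 181.0, 19.0, 40.0], 0.58)]
tin [([302.0, 123.0, 14.0, 22.0], 0.93)]
brush [([396.0, 234.0, 30.0, 53.0], 0.82), ([255.0, 173.0, 88.0, 42.0], 0.6), ([300.0, 121.0, 15.0, 23.0], 0.38)]
```

View pics/top0.png

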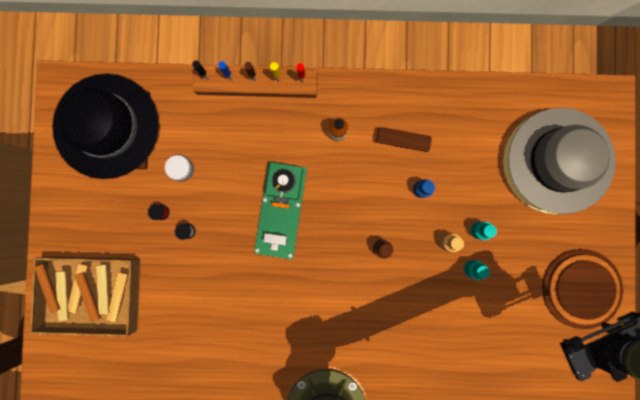

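View pics/side0.png

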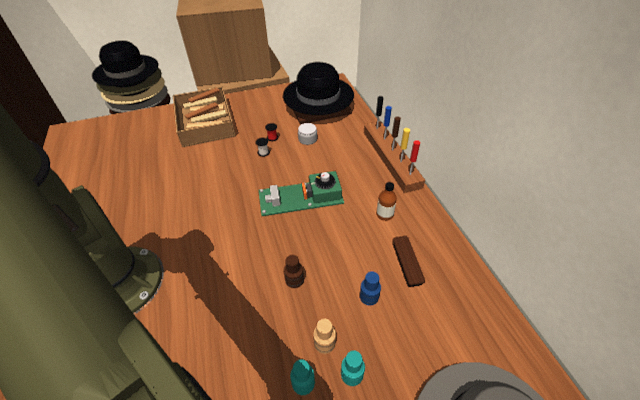

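Candidates for the neck in the top view: pale (452,242), turquoise (484,231) and (477,270), dark brown (383,249), blue (424,188). Only (452,242) is light wood, and it matches (324,333) in the side view. I'll confirm it in one enlarged crop and fit the models.

```bash
cat > fit.py <<'E'
from h import *
from scipy.optimize import minimize
K=4
def hull(p,pts,m):
    q=np.array([proj(p,X) for X in pts])*K
    cv2.fillConvexPoly(m,cv2.convexHull(np.round(q*16).astype(np.int32)),1,shift=4)
def box(x0,x1,y0,y1,z0,z1): return [(x,y,z) for x in(x0,x1) for y in(y0,y1) for z in(z0,z1)]
def cyl(cx,r,z0,z1): return [(cx+r*np.cos(a),r*np.sin(a),z) for a in np.linspace(0,6.28,24) for z in(z0,z1)]
CL=[box(-130,130,-55,55,0,10),box(-125,-35,-45,45,10,55),cyl(-80,30,55,66),cyl(-80,13,66,84)]
NK=[cyl(0,25,0,54),cyl(0,17,54,95)]
def model(p,parts,q,shape):
    m=np.zeros(shape,np.uint8);c,s=np.cos(q[2]),np.sin(q[2])
    for P in parts: hull(p,[(q[0]+c*x-s*y,q[1]+s*x+c*y,z) for x,y,z in P],m)
    return m
def fit(views,parts,q0,yaw=True):
    # views: (picture, mask at K-scale)
    def cost(v):
        q=[v[0]*10,v[1]*10,v[2]*.1 if yaw else 0]
        return sum(np.sum(model(p,parts,q,m.shape)!=m) for p,m in views)/K/K
    best=min((minimize(cost,[q0[0]/10+i,q0[1]/10+j,q0[2]/.1],method='Nelder-Mead',options=dict(initial_simplex=None,xatol=.005,fatol=.1)) for i,j in((0,0),(.7,.7),(-.7,.4))),key=lambda r:r.fun)
    return [best.x[0]*10,best.x[1]*10,best.x[2]*.1],best.fun,[m.sum()/K/K for _,m in views]
def up(im): return cv2.resize(im,None,fx=K,fy=K,interpolation=cv2.INTER_CUBIC)
def mask(im,lo,hi,roi,close=0):
    x,y,w,h=[K*a for a in roi]; hsv=cv2.cvtColor(up(im),cv2.COLOR_BGR2HSV); m=np.zeros(hsv.shape[:2],np.uint8)
    m[y:y+h,x:x+w]=cv2.inRange(hsv[y:y+h,x:x+w],lo,hi)//255
    if close: m=cv2.morphologyEx(m,cv2.MORPH_CLOSE,np.ones((close,close)))
    c,_=cv2.findContours(m,cv2.RETR_EXTERNAL,cv2.CHAIN_APPROX_NONE); o=np.zeros_like(m)
    cv2.drawContours(o,[max(c,key=cv2.contourArea)],-1,1,-1); return o
E
python3 - <<'E'
from fit import *
T=shot('top');S=shot('side')
print('base proj',proj(T,(0,0,0)),proj(S,(0,0,0)))
g=((45,60,25),(85,255,255))
vc=[(T,mask(T['pixels'],*g,(245,150,70,120),41)),(S,mask(S['pixels'],*g,(245,155,110,70),41))]
b=back(T,278,212,10); print('c0',b)
for v in (vc,vc[:1],vc[1:]): print('clamp',fit(v,CL,[b[0],b[1],np.radians(190)]))
n=((8,50,130),(30,150,255))
vn=[(T,mask(T['pixels'],*n,(436,226,34,34),5)),(S,mask(S['pixels'],*n,(308,312,32,44),5))]
b=back(T,452,244,20)
for v in (vn,vn[:1],vn[1:]): print('neck',fit(v,NK,[b[0],b[1],0],False))
def crop(p,x,y,w,h,ms):
    im=up(p['pixels']).copy()
    for m in ms: cv2.drawContours(im,cv2.findContours(m,0,1)[0],-1,(255,0,255),1)
    return cv2.resize(im[K*y:K*(y+h),K*x:K*(x+w)],(390,290))
a=crop(T,240,150,134,100*1,[vc[0][1]]);b_=crop(S,240,140,134,100,[vc[1][1]])
c=crop(T,420,200,90,67,[vn[0][1]]);d=crop(S,280,300,100,75,[vn[1][1]])
cv2.imwrite('pics/m1.png',np.vstack([np.hstack([a,b_]),np.hstack([c,d])]))
E
```

```text
base proj [325.73387788 409.3485664 ] [118.19772684 282.20113424]
c0 [539.92967119 147.39873459  10.        ]
clamp ([np.float64(546.6768887508817), np.float64(141.3235038782179), np.float64(3.01505366303858)], np.float64(391.25), [np.float64(3533.75), np.float64(2307.9375)])
clamp ([np.float64(544.2511286946044), np.float64(141.8319988516512), np.float64(3.0209576502203817)], np.float64(196.125), [np.float64(3533.75)])
clamp ([np.float64(544.729812864189), np.float64(141.231854749154), np.float64(3.008906665343933)], np.float64(198.6875), [np.float64(2307.9375)])Traceback (most recent call last):
  File "<stdin>", line 9, in <module>
  File "fit.py", line 28, in mask
    cv2.drawContours(o,[max(c,key=cv2.contourArea)],-1,1,-1); return o
                        ~~~^^^^^^^^^^^^^^^^^^^^^^^
ValueError: max() iterable argument is empty
```

Run:
```python
from fit import *
T=shot('top');S=shot('side')
for p,pts in((T,[(452,240),(453,245),(440,250)]),(S,[(323,328),(323,342),(340,335)])):
    h=cv2.cvtColor(p['pixels'],cv2.COLOR_BGR2HSV); print([h[v,u].tolist() for u,v in pts])
g=((45,60,25),(85,255,255))
vc=[(T,mask(T['pixels'],*g,(245,150,70,120),41)),(S,mask(S['pixels'],*g,(245,155,110,70),41))]
def seg(p,roi):
    x,y,w,h=[K*a for a in roi]; I=up(p['pixels']); m=np.zeros(I.shape[:2],np.uint8)
    B=I[...,0].astype(int); G=I[...,1].astype(int);R=I[...,2].astype(int)
    k=(G>0.62*R)&(G>80)&(R>G+10); m[y:y+h,x:x+w]=k[y:y+h,x:x+w]
    c=cv2.findContours(m,0,1)[0]; o=np.zeros_like(m); cv2.drawContours(o,[max(c,key=cv2.contourArea)],-1,1,-1); return o
vn=[(T,seg(T,(436,226,34,34))),(S,seg(S,(308,312,30,44)))]
b=back(T,452,244,20)
for v in (vn,vn[:1],vn[1:]): print('neck',fit(v,NK,[b[0],b[1],0],False))
def crop(p,x,y,w,h,ms):
    im=up(p['pixels']).copy()
    for m in ms: cv2.drawContours(im,cv2.findContours(m,0,1)[0],-1,(255,0,255),1)
    return cv2.resize(im[K*y:K*(y+h),K*x:K*(x+w)],(390,290))
q=[544.5,141.5,3.015]
a=crop(T,240,155,134,100,[vc[0][1]]);b_=crop(S,240,140,134,100,[model(S,CL,q,vc[1][1].shape)])
c=crop(T,420,200,90,67,[vn[0][1]]);d=crop(S,280,300,100,75,[vn[1][1]])
cv2.imwrite('pics/m1.png',np.vstack([np.hstack([a,b_]),np.hstack([c,d])]))
for l,pts in (('turq',[(484,231),(477,270)]),('dark',[(383,249)]),('blue',[(424,188)])): print(l,[np.round(back(T,*P,70)) for P in pts])
```

```text
[[17, 169, 213], [20, 155, 247], [13, 211, 173]]
[[17, 120, 238], [18, 123, 241], [11, 166, 172]]
neck ([np.float64(468.384432810636), np.float64(-329.5003313628149), np.float64(1.260248484540282e-05)], np.float64(125.375), [np.float64(300.75), np.float64(641.0625)])
neck ([np.float64(468.7007924028637), np.float64(-330.9232130100576), np.float64(6.4323391643623975e-06)], np.float64(82.0625), [np.float64(300.75)])
neck ([np.float64(468.21236071487647), np.float64(-329.05409849648424), np.float64(9.945628136713938e-06)], np.float64(37.625), [np.float64(641.0625)])
turq [array([ 504., -405.,   70.]), array([ 400., -388.,   70.])]
dark [array([ 449., -139.,   70.])]
blue [array([ 613., -245.,   70.])]
```

View pics/m1.png

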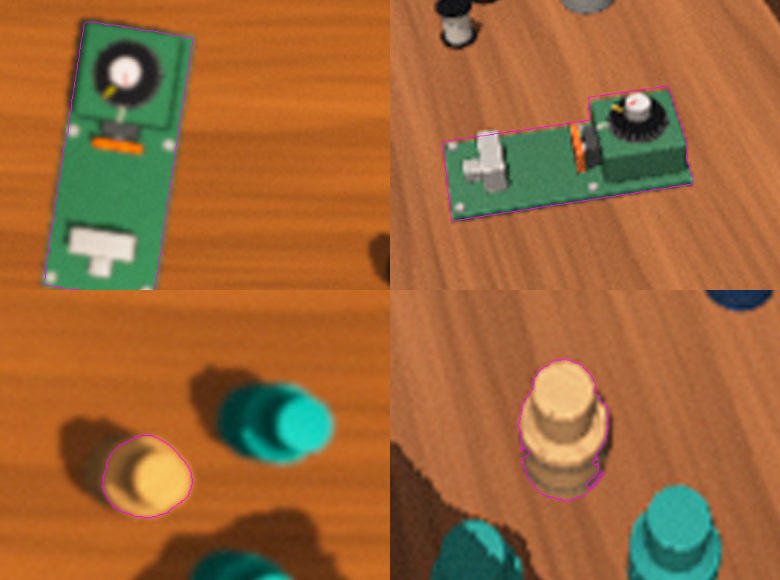

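The pale neck is confirmed at top-view (452,242). Its foot is at about (468, -329), with the turquoise look-alikes clear to its right. The clamp is at about (544.5, 141.5) with yaw 172.8°.

>>> arm_command:
  targets:
    - [36, -19.4, 0, 0, 87]
    - [36, -19.4, 0, 0, 87]
    - [36, -19.4, 0, 0, 87]
    - [36, -19.4, 0, 0, 87]
    - [36, -19.4, 0, 0, 87]
  grip_force: 20

```text
time: 1.7
position: [395.3, -425.8, 405.0]
tool_rot: [[0.909, 0.418, 0.0], [0.418, -0.909, -0.0], [0.0, 0.001, -1.0]]
ft_force: [1.2, 0.4, 1.8]
gripper_width: 87.0
gripper_force: 0.0
```

>>> arm_command:
  targets:
    - [36, -19.4, 0, 0, 87]
    - [36, -19.4, 0, 0, 87]
    - [36, -19.4, 0, 0, 87]
    - [0, 0, 0, -8, 87]
    - [0, 0, 0, -8, 87]

```text
time: 2.2
position: [469.5, -327.4, 405.0]
tool_rot: [[0.752, 0.659, 0.0], [0.659, -0.752, -0.0], [0.0, 0.0, -1.0]]
ft_force: [-0.8, -0.9, -0.6]
gripper_width: 87.1
gripper_force: 0.0
```

>>> arm_command:
  targets:
    - [0, 0, 0, -8, 87]
    - [0, 0, 0, -8, 87]
    - [0, 0, 0, -8, 87]
    - [0, 0, 0, -8, 87]
    - [0, 0, 0, -5, 87]

```text
time: 2.7
position: [468.3, -329.3, 404.9]
tool_rot: [[0.209, 0.978, 0.0], [0.978, -0.209, -0.0], [-0.0, 0.0, -1.0]]
ft_force: [-0.4, 0.0, -0.0]
gripper_width: 87.1
gripper_force: 0.0
```

```bash
cat > st.py <<'E'
from h import *
def st(goal=None):
    s=bot.state(); R=np.array(s['tool_rot']); p=np.array(s['position'])
    print('t',round(s['time'],2),'p',np.round(p,1),'yaw_y',round(np.degrees(np.arctan2(R[1,1],R[0,1])),1),'tilt',np.round(R[:,2],4),'q',np.round(s['q'],0),'F',np.round(s['ft_force'],2),'M',np.round(s['moment'],3),'w',round(s['gripper_width'],1),'gf',round(s['gripper_force'],1))
    if goal is not None: print('shift tool',np.round(R.T@(np.array(goal)-p),1))
    return s
E
python3 -c "
from st import *
st((468.4,-329.2,241))"
```

```text
t 2.7 p [ 468.3 -329.3  404.9] yaw_y -12.0 tilt [ 1.e-04 -2.e-04 -1.e+00] q [ 50.  10. -20.  94.   4.  77.  18.] F [-0.43  0.02 -0.03] M [-0.022 -0.132 -0.003] w 87.1 gf 0.0
shift tool [2.000e-01 1.000e-01 1.639e+02]
```

>>> arm_command:
  targets:
    - [0, 0, 40, 0, 87]
    - [0, 0, 40, 0, 87]
    - [0, 0, 40, 0, 87]
    - [0, 0, 30, 0, 87]
    - [0, 0, 14, 0, 87]

```text
time: 3.2
position: [467.2, -328.7, 237.7]
tool_rot: [[0.213, 0.977, -0.004], [0.977, -0.213, 0.003], [0.002, -0.004, -1.0]]
ft_force: [-0.1, 0.3, 1.2]
gripper_width: 86.9
gripper_force: 0.0
```

>>> arm_command:
  targets:
    - [0, 0, 0, 0, 60]
    - [0, 0, 0, 0, 45]
    - [0, 0, 0, 0, 38]
    - [0, 0, 0, 0, 25]
    - [0, 0, 0, 0, 25]
  grip_force: 20

```text
time: 3.7
position: [468.6, -329.6, 242.0]
tool_rot: [[0.213, 0.977, 0.002], [0.977, -0.213, -0.001], [-0.001, 0.002, -1.0]]
ft_force: [-0.4, 0.5, 0.3]
gripper_width: 55.0
gripper_force: 0.0
```

>>> arm_command:
  targets:
    - [0, 0, 0, 0, 25]
    - [0, 0, 0, 0, 25]
    - [0, 0, 0, 0, 25]

```text
time: 4.0
position: [468.4, -329.4, 240.9]
tool_rot: [[0.213, 0.977, 0.0], [0.977, -0.213, -0.0], [-0.0, 0.0, -1.0]]
ft_force: [-1.0, 0.1, 0.8]
gripper_width: 33.4
gripper_force: 20.0
```

>>> arm_command:
  targets:
    - [0, 0, -20, 0, 25]
    - [0, 0, -40, 0, 25]
    - [0, 0, -40, 0, 25]
    - [0, 0, -40, 0, 25]
    - [20, -3, 0, 0, 25]

```text
time: 4.5
position: [470.1, -312.3, 386.6]
tool_rot: [[0.218, 0.976, 0.008], [0.976, -0.218, -0.008], [-0.006, 0.01, -1.0]]
ft_force: [1.4, -1.2, -2.1]
gripper_width: 33.5
gripper_force: 20.0
```

>>> arm_command:
  targets:
    - [43, -5.6, 0, 0, 25]
    - [43, -5.6, 0, 0, 25]
    - [43, -5.6, 0, 0, 25]
    - [43, -5.6, 0, 0, 25]
    - [43, -5.6, 0, 0, 25]

```text
time: 5.0
position: [487.4, -90.8, 379.5]
tool_rot: [[0.213, 0.977, -0.002], [0.977, -0.213, 0.0], [-0.0, -0.002, -1.0]]
ft_force: [0.8, -0.1, -1.8]
gripper_width: 33.2
gripper_force: 20.0
```

>>> arm_command:
  targets:
    - [43, -5.6, 0, 0, 25]
    - [43, -5.6, 0, 0, 25]
    - [43, -5.6, 0, 0, 25]
    - [43, -5.6, 0, 0, 25]
    - [43, -5.6, 0, 0, 25]

```text
time: 5.5
position: [505.6, 124.9, 379.6]
tool_rot: [[0.213, 0.977, -0.001], [0.977, -0.213, -0.001], [-0.001, -0.001, -1.0]]
ft_force: [0.5, 0.0, -2.9]
gripper_width: 33.7
gripper_force: 20.0
```

>>> arm_command:
  targets:
    - [23, -3, 0, 0, 25]
    - [0, 0, 20, 0, 25]
    - [0, 0, 20, 0, 25]
    - [0, 0, 0, 0, 25]
    - [0, 0, 0, 0, 25]

```text
time: 6.0
position: [508.1, 146.1, 340.1]
tool_rot: [[0.213, 0.977, -0.002], [0.977, -0.213, -0.0], [-0.001, -0.002, -1.0]]
ft_force: [0.6, -0.4, -1.9]
gripper_width: 33.5
gripper_force: 20.0
```

Run:
```python
from st import *
s=st((508.8,146,251))
S=shot('side')
c=lambda X:(544.5-.992*X[0]-.125*X[1],141.5+.125*X[0]-.992*X[1],X[2])
p=S; im=p['pixels'].copy()
print('knob proj side',proj(S,c((-80,0,84))))
x,y=230,110
big=cv2.resize(im[y:y+130,x:x+170],None,fx=4.5,fy=4.5,interpolation=cv2.INTER_CUBIC)
zb=s['position'][2]-241
for q in ([*s['position'][:2],zb],[*s['position'][:2],zb+54],[*s['position'][:2],zb+95],c((36,0,10)),c((68,0,45)),c((-80,0,84))):
    u=(proj(p,q)-[x,y]+.5)*4.5; cv2.drawMarker(big,tuple(int(a) for a in u),(255,0,255),0,14,1)
cv2.imwrite('pics/p2.png',big)
```

```text
t 6.0 p [508.1 146.1 340.1] yaw_y -12.3 tilt [-2.e-03 -2.e-04 -1.e+00] q [ 21.  10. -43. 104.   7.  69. -37.] F [ 0.62 -0.37 -1.92] M [-0.046 -0.095  0.009] w 33.5 gf 20.0
shift tool [ 0.1  0.9 89.1]
knob proj side [324.62268995 174.29511365]
```

View pics/p2.png

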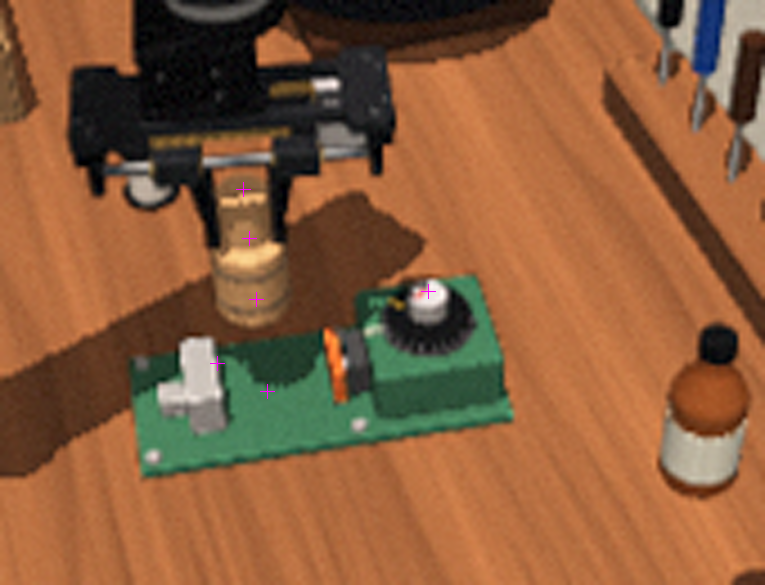

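The neck hangs upright at (255,270) in this crop, over the seat mark at (267,390). The knob mark sits on the knob at (428,291), so the fit holds. Lowering now.

>>> arm_command:
  targets:
    - [0, 0.9, 30, 0, 25]
    - [0, 0, 30, 0, 25]
    - [0, 0, 20, 0, 25]
    - [0, 0, 6, 0, 25]
    - [0, 0, 0, 0, 25]

```text
time: 6.55
position: [509.7, 145.7, 254.9]
tool_rot: [[0.214, 0.977, -0.0], [0.977, -0.214, 0.0], [0.0, -0.0, -1.0]]
ft_force: [0.4, 0.1, -1.9]
gripper_width: 33.3
gripper_force: 20.0
```

>>> arm_command:
  targets:
    - [0, 0, 1, 0, 25]
    - [0, 0, 1, 0, 25]
    - [0, 0, 0, 0, 25]
    - [0, 0, 0, 0, 25]

```text
time: 6.95
position: [509.7, 145.8, 253.3]
tool_rot: [[0.213, 0.977, 0.001], [0.977, -0.213, -0.0], [0.0, 0.001, -1.0]]
ft_force: [0.0, 0.4, -2.2]
gripper_width: 33.6
gripper_force: 20.0
```

>>> arm_command:
  targets:
    - [0, 0, 1, 0, 25]
    - [0, 0, 0.7, 0, 25]
    - [0, 0, 0, 0, 25]

```text
time: 7.25
position: [509.5, 145.8, 250.9]
tool_rot: [[0.213, 0.977, -0.0], [0.977, -0.213, -0.0], [-0.0, -0.0, -1.0]]
ft_force: [-0.5, 0.3, -2.1]
gripper_width: 33.4
gripper_force: 20.0
```

>>> arm_command:
  targets:
    - [0, 0, 0.7, 0, 25]
    - [0, 0, 0, 0, 25]

```text
time: 7.45
position: [509.6, 145.9, 250.8]
tool_rot: [[0.213, 0.977, 0.0], [0.977, -0.213, -0.0], [-0.0, 0.0, -1.0]]
ft_force: [-1.1, -0.9, 3.4]
gripper_width: 33.3
gripper_force: 20.0
```

Contact with the plate: force along z went from -2 N to +3.4 N. Releasing.

>>> arm_command:
  targets:
    - [0, 0, 0, 0, 36]
    - [0, 0, 0, 0, 40]
    - [0, 0, 0, 0, 50]
    - [0, 0, 0, 0, 62]
    - [0, 0, 0, 0, 62]

```text
time: 7.95
position: [509.5, 145.8, 250.3]
tool_rot: [[0.213, 0.977, -0.0], [0.977, -0.213, -0.0], [-0.0, -0.0, -1.0]]
ft_force: [0.1, 0.7, 0.1]
gripper_width: 56.1
gripper_force: 0.0
```

>>> arm_command:
  targets:
    - [0, 0, 0, 0, 62]
    - [0, 0, 0, 0, 62]
    - [0, 0, -20, 0, 62]
    - [0, 0, -35, 0, 62]
    - [0, 0, -45, 0, 62]

```text
time: 8.45
position: [508.7, 145.4, 349.8]
tool_rot: [[0.213, 0.977, -0.004], [0.977, -0.213, -0.0], [-0.001, -0.004, -1.0]]
ft_force: [1.3, -0.6, 0.1]
gripper_width: 62.2
gripper_force: 0.0
```

Run:
```python
from st import *
from fit import up,K
st((623.9,131.5,360))
T=shot('top');S=shot('side')
c=lambda X:(544.5-.992*X[0]-.125*X[1],141.5+.125*X[0]-.992*X[1],X[2])
# neck expected, knob top measured by bright low-saturation blob near prediction
for p in (T,S):
    u0=proj(p,c((-80,0,84))); I=up(p['pixels']); h=cv2.cvtColor(I,cv2.COLOR_BGR2HSV)
    m=((h[...,2]>150)&(h[...,1]<60)).astype(np.uint8); n,l,stt,ce=cv2.connectedComponentsWithStats(m)
    k=min((i for i in range(1,n) if stt[i,4]>150),key=lambda i:np.hypot(*(ce[i]/K-u0)))
    print('knob pred',u0,'blob',ce[k]/K,stt[k]/K, 'back z84',np.round(back(p,*(ce[k]/K),84),1))
x,y=240,130
big=cv2.resize(S['pixels'][y:y+100,x:x+130],None,fx=5,fy=5,interpolation=cv2.INTER_CUBIC)
x,y=245,150
b2=cv2.resize(T['pixels'][y:y+100,x:x+30],None,fx=5,fy=5) if 0 else cv2.resize(T['pixels'][y:y+100,x:x+130],None,fx=5,fy=5,interpolation=cv2.INTER_CUBIC)
cv2.imwrite('pics/p3.png',cv2.resize(np.hstack([big,b2[:,:350]]),None,fx=.8,fy=.8))
```

```text
t 8.45 p [508.7 145.4 349.8] yaw_y -12.3 tilt [-4.e-03 -3.e-04 -1.e+00] q [ 21.   9. -44. 103.   7.  70. -36.] F [ 1.26 -0.58  0.07] M [-0.064 -0.196  0.006] w 62.2 gf 0.0
shift tool [ 10.9 115.4 -10.6]
knob pred [282.57242593 179.90738856] blob [283.59333959 179.11749531] [279.   174.75   9.25  10.   266.5 ] back z84 [626.  128.9  84. ]
knob pred [324.62268995 174.29511365] blob [325.22932917 175.55967239] [321.   172.     8.5    7.25 160.25] back z84 [623.8 125.6  84. ]
```

View pics/p3.png

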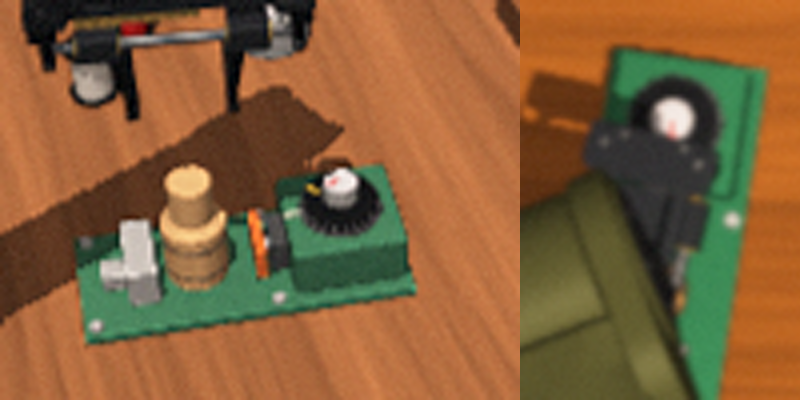

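The neck stands upright between the jaws, released, at (195,225) in the left half, and the orange pad at (262,243) is clear of it. Next: move over the knob and wind back for the clockwise turn.

>>> arm_command:
  targets:
    - [3.6, 39.2, 0, 0, 62]
    - [3.6, 39.2, 0, 0, 62]
    - [3.7, 39.3, 0, 0, 62]
    - [0, 0, 0, -8.5, 62]
    - [0, 0, 0, -8.5, 62]

```text
time: 9.05
position: [627.8, 130.8, 348.7]
tool_rot: [[-0.086, 0.996, -0.002], [0.996, 0.086, 0.001], [0.001, -0.002, -1.0]]
ft_force: [-0.5, 0.3, -0.4]
gripper_width: 61.9
gripper_force: 0.0
```

>>> arm_command:
  targets:
    - [0, 0, 0, -8.5, 62]
    - [0, 0, 0, -8.5, 62]
    - [0, 0, 0, -8.5, 62]
    - [0, 0, 0, -8.5, 62]
    - [0, 0, 0, -8.5, 62]

```text
time: 9.55
position: [626.7, 131.3, 349.6]
tool_rot: [[-0.738, 0.675, -0.001], [0.675, 0.738, -0.0], [0.0, -0.001, -1.0]]
ft_force: [0.3, -0.8, 0.1]
gripper_width: 62.0
gripper_force: 0.0
```

>>> arm_command:
  targets:
    - [0, 0, 0, -8.5, 62]
    - [0, 0, 0, -8.5, 62]
    - [0, 0, 0, -8.5, 62]
    - [0, 0, 0, -8.5, 62]
    - [0, 0, 0, -8.5, 62]

```text
time: 10.05
position: [626.7, 131.3, 349.6]
tool_rot: [[-1.0, -0.001, -0.001], [-0.001, 1.0, -0.0], [0.001, -0.0, -1.0]]
ft_force: [-0.1, 0.5, -0.3]
gripper_width: 62.0
gripper_force: 0.0
```

>>> arm_command:
  targets:
    - [0, 0, 20, 0, 62]
    - [0, 0, 30, 0, 62]
    - [0, 0, 20, 0, 62]
    - [0, 0, 0, 0, 45]
    - [0, 0, 0, 0, 45]

```text
time: 10.55
position: [626.8, 131.4, 280.2]
tool_rot: [[-1.0, 0.005, -0.001], [0.005, 1.0, 0.0], [0.001, 0.0, -1.0]]
ft_force: [-0.0, -0.3, 0.1]
gripper_width: 53.0
gripper_force: 0.0
```

Run:
```python
from st import *
s=st((626,131,252))
S=shot('side'); p=np.array(s['position'])
x,y=290,140
big=cv2.resize(S['pixels'][y:y+70,x:x+80],None,fx=8,fy=8,interpolation=cv2.INTER_CUBIC)
for q in ((p[0],p[1],84),(p[0],p[1],p[2]-182)):
    u=(proj(S,q)-[x,y]+.5)*8; cv2.drawMarker(big,tuple(int(a) for a in u),(255,0,255),0,14,1)
cv2.imwrite('pics/p4.png',big)
```

```text
t 10.55 p [626.8 131.4 280.2] yaw_y 89.7 tilt [-6.e-04  2.e-04 -1.e+00] q [ 28.  34. -57.  91.  30.  71.  55.] F [-0.03 -0.27  0.09] M [ 0.095 -0.14  -0.02 ] w 53.0 gf 0.0
shift tool [ 0.8 -0.4 28.2]
```

View pics/p4.png

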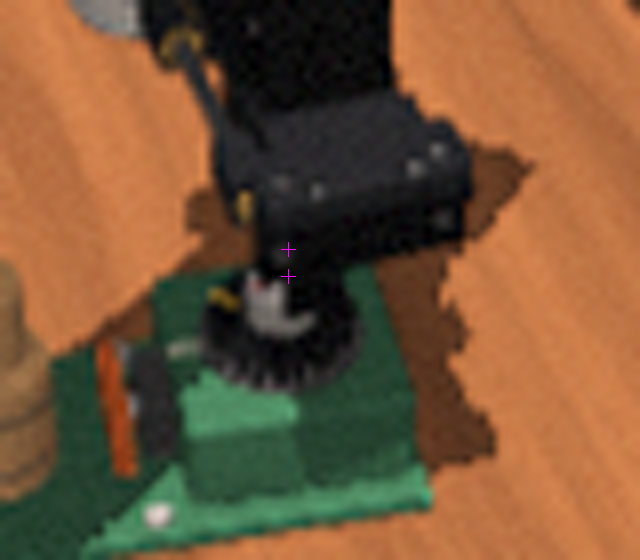

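>>> arm_command:
  targets:
    - [1, 0, 14, 0, 45]
    - [0, 0, 10, 0, 45]
    - [0, 0, 4, 0, 45]
    - [0, 0, 0.5, 0, 40]
    - [0, 0, 0, 0, 34]
  grip_force: 8

```text
time: 11.1
position: [625.8, 131.4, 251.8]
tool_rot: [[-1.0, 0.005, -0.0], [0.005, 1.0, -0.0], [0.0, -0.0, -1.0]]
ft_force: [0.2, 0.8, 0.4]
gripper_width: 37.9
gripper_force: 0.0
```

>>> arm_command:
  targets:
    - [0, 0, 0, 0, 30]
    - [0, 0, 0, 0, 20]
    - [0, 0, 0, 0, 20]
    - [0, 0, 0, 0, 20]
    - [0, 0, 0, 0, 20]
  grip_force: 8

```text
time: 11.6
position: [625.9, 131.7, 252.2]
tool_rot: [[-1.0, 0.005, 0.001], [0.005, 1.0, 0.001], [-0.001, 0.001, -1.0]]
ft_force: [0.3, 1.8, 0.9]
gripper_width: 25.6
gripper_force: 8.0
```

```bash
python3 -c "
from st import *
st()"
```

```text
t 11.6 p [625.9 131.7 252.2] yaw_y 89.7 tilt [ 8.e-04  6.e-04 -1.e+00] q [ 27.  35. -56.  93.  31.  69.  54.] F [0.32 1.82 0.94] M [ 0.355 -0.153 -0.03 ] w 25.6 gf 8.0
```

Gripped the knob with only 1.8 N side load. Raising the grip force, nudging to centre, and starting to turn.

>>> arm_command:
  targets:
    - [0, 0.5, 0, 0, 20]
    - [0, 0, 0, 0, 20]
    - [0, 0, 0, 0, 20]
  grip_force: 55

```text
time: 11.9
position: [626.0, 131.9, 252.2]
tool_rot: [[-1.0, 0.005, 0.001], [0.005, 1.0, -0.0], [-0.001, -0.0, -1.0]]
ft_force: [-0.3, 1.0, 2.7]
gripper_width: 24.3
gripper_force: 55.0
```

>>> arm_command:
  targets:
    - [0, 0, 0, 2, 20]
    - [0, 0, 0, 2, 20]
    - [0, 0, 0, 2, 20]
    - [0, 0, 0, 2, 20]
    - [0, 0, 0, 2, 20]

```text
time: 12.4
position: [626.0, 131.7, 252.2]
tool_rot: [[-0.984, 0.18, 0.001], [0.18, 0.984, -0.001], [-0.001, -0.001, -1.0]]
ft_force: [0.2, 0.1, 3.0]
gripper_width: 24.6
gripper_force: 55.0
```

```bash
python3 -c "
from st import *
st()"
```

```text
t 12.4 p [626.  131.7 252.2] yaw_y 79.6 tilt [ 6.e-04 -7.e-04 -1.e+00] q [ 26.  34. -54.  93.  30.  68.  45.] F [0.24 0.13 2.96] M [ 0.069 -0.101  0.314] w 24.6 gf 55.0
```

>>> arm_command:
  targets:
    - [0, 0, 0, 3, 20]
    - [0, 0, 0, 3, 20]
    - [0, 0, 0, 3, 20]
    - [0, 0, 0, 3, 20]
    - [0, 0, 0, 2, 20]

```text
time: 12.9
position: [625.9, 131.5, 252.2]
tool_rot: [[-0.911, 0.413, 0.0], [0.413, 0.911, -0.001], [-0.001, -0.001, -1.0]]
ft_force: [-0.4, -0.5, 3.9]
gripper_width: 24.5
gripper_force: 55.0
```

```bash
python3 -c "
from st import *
st()"
```

```text
t 12.9 p [625.9 131.5 252.2] yaw_y 65.6 tilt [ 4.0e-04 -1.3e-03 -1.0e+00] q [ 24.  33. -51.  93.  28.  67.  32.] F [-0.42 -0.53  3.91] M [-0.054 -0.075  0.331] w 24.5 gf 55.0
```

>>> arm_command:
  targets:
    - [0, 0, 0, 3, 20]
    - [0, 0, 0, 3, 20]
    - [0, 0, 0, 3, 20]
    - [0, 0, 0, 3, 20]
    - [0, 0, 0, 2, 20]

```text
time: 13.4
position: [625.8, 131.3, 252.2]
tool_rot: [[-0.784, 0.621, -0.0], [0.621, 0.784, -0.002], [-0.001, -0.002, -1.0]]
ft_force: [-0.7, -1.0, 4.5]
gripper_width: 23.9
gripper_force: 55.0
```

```bash
python3 -c "
from st import *
st()"
```

```text
t 13.4 p [625.8 131.3 252.2] yaw_y 51.6 tilt [-1.0e-04 -1.8e-03 -1.0e+00] q [ 22.  32. -49.  93.  26.  67.  19.] F [-0.69 -0.99  4.47] M [-0.267  0.132  0.252] w 23.9 gf 55.0
```

>>> arm_command:
  targets:
    - [0, 0, 0, 2, 20]
    - [0, 0, 0, 2, 20]
    - [0, 0, 0, 2, 20]
    - [0, 0, 0, 2, 20]
    - [0, 0, 0, 2, 20]

```text
time: 13.9
position: [625.7, 131.2, 252.2]
tool_rot: [[-0.664, 0.748, -0.001], [0.748, 0.664, -0.002], [-0.001, -0.002, -1.0]]
ft_force: [-0.7, -0.8, 6.0]
gripper_width: 24.8
gripper_force: 55.0
```

Run:
```python
from st import *
st()
S=shot('side')
x,y=250,145
cv2.imwrite('pics/p5.png',cv2.resize(S['pixels'][y:y+75,x:x+100],None,fx=7,fy=7,interpolation=cv2.INTER_CUBIC))
```

```text
t 13.9 p [625.7 131.2 252.2] yaw_y 41.6 tilt [-5.0e-04 -2.1e-03 -1.0e+00] q [ 21.  31. -47.  93.  24.  66.  10.] F [-0.71 -0.84  6.  ] M [-0.344  0.265  0.289] w 24.8 gf 55.0
```

View pics/p5.png

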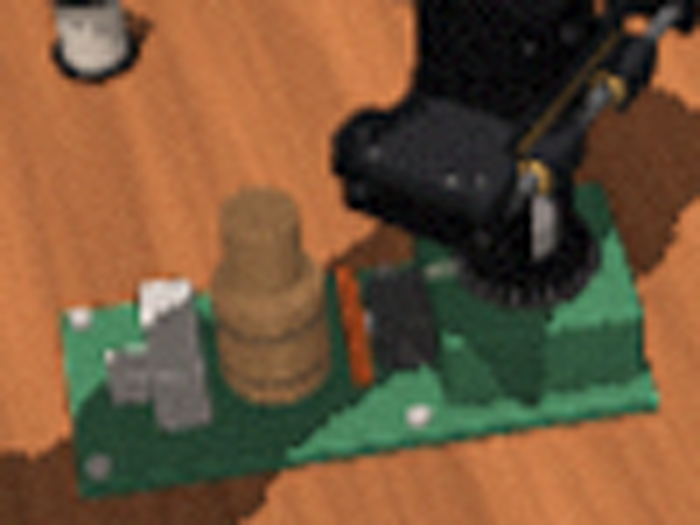

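The knob has turned 48°. The pad (350,325) has closed in, still about 9 mm off the neck (268,320), which stands about 7 mm off the jaw, so bearing is about 55-65° further on.

>>> arm_command:
  targets:
    - [0, 0, -0.2, 2, 20]
    - [0, 0, -0.1, 2, 20]
    - [0, 0, 0, 2, 20]
    - [0, 0, 0, 2, 20]
    - [0, 0, 0, 2, 20]

```text
time: 14.45
position: [625.6, 131.0, 252.2]
tool_rot: [[-0.525, 0.851, -0.001], [0.851, 0.525, -0.002], [-0.001, -0.002, -1.0]]
ft_force: [-1.6, -1.1, 4.7]
gripper_width: 24.6
gripper_force: 55.0
```

```bash
python3 -c "
from st import *
st()"
```

```text
t 14.45 p [625.6 131.  252.2] yaw_y 31.6 tilt [-0.0011 -0.0022 -1.    ] q [ 20.  31. -45.  93.  23.  66.   1.] F [-1.55 -1.13  4.68] M [-0.456  0.229  0.294] w 24.6 gf 55.0
```

>>> arm_command:
  targets:
    - [0, 0, 0, 2, 20]
    - [0, 0, 0, 2, 20]
    - [0, 0, 0, 2, 20]
    - [0, 0, 0, 2, 20]
    - [0, 0, 0, 2, 20]

```text
time: 14.95
position: [625.5, 131.0, 252.2]
tool_rot: [[-0.369, 0.929, -0.002], [0.929, 0.369, -0.002], [-0.002, -0.002, -1.0]]
ft_force: [-2.5, -2.2, 4.5]
gripper_width: 24.5
gripper_force: 55.0
```

```bash
python3 -c "
from st import *
st()"
```

```text
t 14.95 p [625.5 131.  252.2] yaw_y 21.6 tilt [-0.0015 -0.0025 -1.    ] q [ 19.  30. -43.  93.  22.  66.  -8.] F [-2.54 -2.21  4.5 ] M [-0.499  0.452  0.27 ] w 24.5 gf 55.0
```

>>> arm_command:
  targets:
    - [0, 0, 0, 2, 20]
    - [0, 0, 0, 2, 20]
    - [0, 0, 0, 2, 20]
    - [0, 0, 0, 2, 20]
    - [0, 0, 0, 2, 20]

```text
time: 15.45
position: [625.4, 130.9, 252.2]
tool_rot: [[-0.202, 0.979, -0.002], [0.979, 0.202, -0.003], [-0.002, -0.003, -1.0]]
ft_force: [-2.3, -2.4, 5.7]
gripper_width: 24.9
gripper_force: 55.0
```

Run:
```python
from st import *
st()
S=shot('side')
x,y=250,145
cv2.imwrite('pics/p6.png',cv2.resize(S['pixels'][y:y+75,x:x+100],None,fx=7,fy=7,interpolation=cv2.INTER_CUBIC))
```

```text
t 15.45 p [625.4 130.9 252.2] yaw_y 11.6 tilt [-0.002  -0.0026 -1.    ] q [ 17.  29. -41.  93.  21.  65. -17.] F [-2.33 -2.44  5.66] M [-0.549  0.541  0.309] w 24.9 gf 55.0
```

View pics/p6.png

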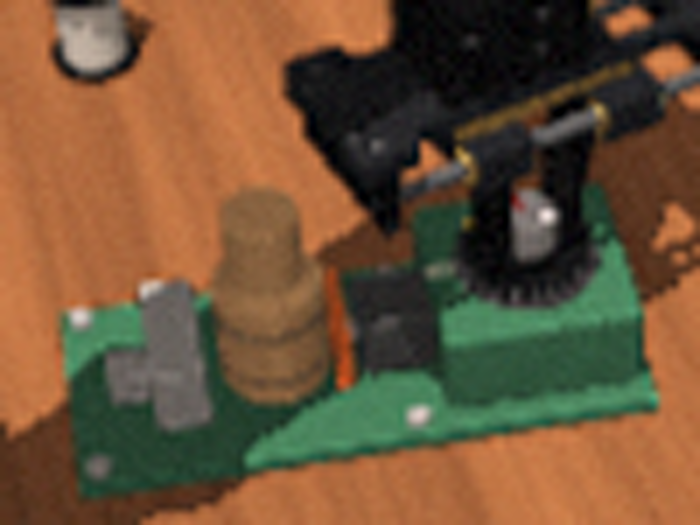

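At 78° the pad is just about touching the neck at (330,325), and the neck has not moved yet. The 7 mm gap to the jaw remains, about 27-35° of turn.

>>> arm_command:
  targets:
    - [0, 0, 0, 2, 20]
    - [0, 0, 0, 2, 20]
    - [0, 0, 0, 2, 20]
    - [0, 0, 0, 2, 20]
    - [0, 0, 0, 2, 20]

```text
time: 16.0
position: [625.2, 130.9, 252.2]
tool_rot: [[-0.029, 1.0, -0.003], [1.0, 0.029, -0.003], [-0.003, -0.003, -1.0]]
ft_force: [-4.4, -2.4, 6.1]
gripper_width: 24.1
gripper_force: 55.0
```

```bash
python3 -c "
from st import *
st()"
```

```text
t 16.0 p [625.2 130.9 252.2] yaw_y 1.7 tilt [-0.0025 -0.0028 -1.    ] q [ 16.  29. -39.  93.  20.  65. -26.] F [-4.43 -2.41  6.13] M [-0.569  0.747  0.322] w 24.1 gf 55.0
```

>>> arm_command:
  targets:
    - [0, 0, 0, 2, 20]
    - [0, 0, 0, 2, 20]
    - [0, 0, 0, 2, 20]
    - [0, 0, 0, 2, 20]

```text
time: 16.4
position: [625.1, 131.0, 252.2]
tool_rot: [[0.111, 0.994, -0.003], [0.994, -0.111, -0.003], [-0.003, -0.003, -1.0]]
ft_force: [-3.9, -2.2, 6.3]
gripper_width: 24.8
gripper_force: 55.0
```

Run:
```python
from st import *
st()
S=shot('side')
x,y=250,145
cv2.imwrite('pics/p7.png',cv2.resize(S['pixels'][y:y+75,x:x+100],None,fx=7,fy=7,interpolation=cv2.INTER_CUBIC))
```

```text
t 16.4 p [625.1 131.  252.2] yaw_y -6.3 tilt [-0.0029 -0.0028 -1.    ] q [ 15.  28. -37.  93.  19.  65. -34.] F [-3.92 -2.2   6.3 ] M [-0.613  0.83   0.336] w 24.8 gf 55.0
```

View pics/p7.png

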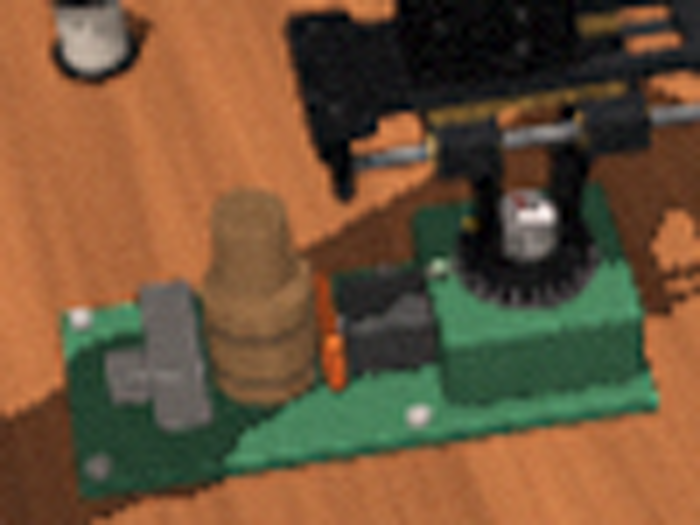

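The neck has been pushed about 4 mm and is still upright at (262,310). Bearing is about 10° away, so I'll take small steps and watch the moment.

>>> arm_command:
  targets:
    - [0, 0, 0, 2, 20]
    - [0, 0, 0, 2, 20]
    - [0, 0, 0, 2, 20]
    - [0, 0, 0, 2, 20]

```text
time: 16.85
position: [625.0, 131.0, 252.2]
tool_rot: [[0.248, 0.969, -0.003], [0.969, -0.248, -0.003], [-0.004, -0.003, -1.0]]
ft_force: [-5.2, -3.3, 6.5]
gripper_width: 24.5
gripper_force: 55.0
```

```bash
python3 -c "
from st import *
st()"
```

```text
t 16.85 p [625.  131.  252.2] yaw_y -14.3 tilt [-0.0033 -0.0029 -1.    ] q [ 14.  28. -36.  93.  18.  65. -41.] F [-5.17 -3.26  6.55] M [-0.57   0.947  0.37 ] w 24.5 gf 55.0
```

>>> arm_command:
  targets:
    - [0, 0, 0, 2, 20]
    - [0, 0, 0, 2, 20]

```text
time: 17.05
position: [624.9, 131.0, 252.1]
tool_rot: [[0.315, 0.949, -0.004], [0.949, -0.315, -0.003], [-0.004, -0.002, -1.0]]
ft_force: [-4.9, -2.0, 6.8]
gripper_width: 24.1
gripper_force: 55.0
```

```bash
python3 -c "
from st import *
st()"
```

```text
t 17.05 p [624.9 131.  252.1] yaw_y -18.3 tilt [-0.0035 -0.0029 -1.    ] q [ 13.  28. -35.  93.  17.  65. -45.] F [-4.91 -1.97  6.83] M [-0.592  1.009  0.331] w 24.1 gf 55.0
```

>>> arm_command:
  targets:
    - [0, 0, 0, 2, 20]
    - [0, 0, 0, 2, 20]

```text
time: 17.25
position: [624.8, 131.0, 252.2]
tool_rot: [[0.38, 0.925, -0.004], [0.925, -0.38, -0.003], [-0.004, -0.002, -1.0]]
ft_force: [-4.7, -2.4, 7.1]
gripper_width: 24.3
gripper_force: 55.0
```

```bash
python3 -c "
from st import *
st()"
```

```text
t 17.25 p [624.8 131.  252.2] yaw_y -22.3 tilt [-0.0037 -0.0029 -1.    ] q [ 13.  28. -34.  94.  17.  64. -49.] F [-4.69 -2.41  7.1 ] M [-0.585  1.103  0.352] w 24.3 gf 55.0
```

```bash
cat > trk.py <<'E'
from st import *
def trk(name):
    s=st(); S=shot('side'); x,y=250,145
    im=cv2.resize(S['pixels'][y:y+75,x:x+100],None,fx=7,fy=7,interpolation=cv2.INTER_CUBIC); cv2.imwrite(f'pics/{name}.png',im)
    t=cv2.imread('pics/p6.png')[185:300,205:335]   # neck's upper part, before it was pushed
    for n in ('p6','p7',name):
        r=cv2.matchTemplate(cv2.imread(f'pics/{n}.png'),t,cv2.TM_CCOEFF_NORMED); _,v,_,l=cv2.minMaxLoc(r); print(n,'neck shift px7',l[0]-205,l[1]-185,round(v,2))
    print('mm per px7 along clamp x', np.round([7*np.array(proj(S,(509-5*-.0,146,85))-proj(S,(519,144.7,85)))/10],2))
E
python3 -c "
from trk import *
trk('p8')"
```

```text
t 17.25 p [624.8 131.  252.2] yaw_y -22.3 tilt [-0.0037 -0.0029 -1.    ] q [ 13.  28. -34.  94.  17.  64. -49.] F [-4.69 -2.41  7.1 ] M [-0.585  1.103  0.352] w 24.3 gf 55.0
p6 neck shift px7 0 0 1.0
p7 neck shift px7 -10 -2 0.94
p8 neck shift px7 -18 -3 0.91
mm per px7 along clamp x [[-2.31  0.33]]
```

>>> arm_command:
  targets:
    - [0, 0, 0, 2, 20]
    - [0, 0, 0, 2, 20]

```text
time: 17.5
position: [624.8, 131.1, 252.1]
tool_rot: [[0.443, 0.896, -0.004], [0.896, -0.443, -0.003], [-0.004, -0.002, -1.0]]
ft_force: [-4.2, -2.0, 6.8]
gripper_width: 24.4
gripper_force: 55.0
```

```bash
python3 -c "
from trk import *
trk('p9')"
```

```text
t 17.5 p [624.8 131.1 252.1] yaw_y -26.3 tilt [-0.0039 -0.0029 -1.    ] q [ 12.  27. -34.  94.  16.  64. -52.] F [-4.19 -2.01  6.77] M [-0.585  1.14   0.502] w 24.4 gf 55.0
p6 neck shift px7 0 0 1.0
p7 neck shift px7 -10 -2 0.94
p9 neck shift px7 -18 -3 0.91
mm per px7 along clamp x [[-2.31  0.33]]
```

>>> arm_command:
  targets:
    - [0, 0, 0, 1, 20]

```text
time: 17.65
position: [624.7, 131.1, 252.1]
tool_rot: [[0.458, 0.889, -0.004], [0.889, -0.458, -0.003], [-0.004, -0.002, -1.0]]
ft_force: [-5.8, -2.3, 6.5]
gripper_width: 24.7
gripper_force: 55.0
```

```bash
python3 -c "
from st import *
st()"
```

```text
t 17.65 p [624.7 131.1 252.1] yaw_y -27.3 tilt [-0.0039 -0.0029 -1.    ] q [ 12.  27. -33.  94.  16.  64. -53.] F [-5.8  -2.26  6.54] M [-0.588  1.135  0.448] w 24.7 gf 55.0
```

>>> arm_command:
  targets:
    - [0, 0, 0, 1, 20]

```text
time: 17.75
position: [624.7, 131.1, 252.2]
tool_rot: [[0.474, 0.881, -0.004], [0.881, -0.474, -0.003], [-0.004, -0.002, -1.0]]
ft_force: [-5.9, -2.9, 6.6]
gripper_width: 24.7
gripper_force: 55.0
```

```bash
python3 -c "
from trk import *
trk('p10')"
```

```text
t 17.75 p [624.7 131.1 252.2] yaw_y -28.3 tilt [-0.0039 -0.0029 -1.    ] q [ 12.  27. -33.  94.  16.  64. -54.] F [-5.92 -2.9   6.65] M [-0.574  1.207  0.445] w 24.7 gf 55.0
p6 neck shift px7 0 0 1.0
p7 neck shift px7 -10 -2 0.94
p10 neck shift px7 -18 -4 0.89
mm per px7 along clamp x [[-2.31  0.33]]
```

>>> arm_command:
  targets:
    - [0, 0, 0, 1, 20]

```text
time: 17.9
position: [624.7, 131.1, 252.2]
tool_rot: [[0.489, 0.872, -0.004], [0.872, -0.489, -0.003], [-0.005, -0.002, -1.0]]
ft_force: [-5.0, -1.4, 6.9]
gripper_width: 24.5
gripper_force: 55.0
```

```bash
python3 -c "
from st import *
st()"
```

```text
t 17.9 p [624.7 131.1 252.2] yaw_y -29.3 tilt [-0.004  -0.0029 -1.    ] q [ 12.  27. -33.  94.  16.  64. -55.] F [-5.01 -1.41  6.93] M [-0.611  1.181  0.484] w 24.5 gf 55.0
```

>>> arm_command:
  targets:
    - [0, 0, 0, 1, 20]

```text
time: 18.0
position: [624.7, 131.2, 252.1]
tool_rot: [[0.504, 0.864, -0.004], [0.864, -0.504, -0.003], [-0.005, -0.002, -1.0]]
ft_force: [-5.4, -2.9, 7.1]
gripper_width: 24.7
gripper_force: 55.0
```

```bash
python3 -c "
from st import *
st()"
```

```text
t 18.0 p [624.7 131.2 252.1] yaw_y -30.3 tilt [-0.004  -0.0029 -1.    ] q [ 11.  27. -33.  94.  16.  64. -56.] F [-5.45 -2.94  7.12] M [-0.587  1.228  0.468] w 24.7 gf 55.0
```

The moment has risen by about 0.17 N m over free turning, roughly 10-11 N, and the neck stopped moving at about 110°. Releasing and retreating.

>>> arm_command:
  targets:
    - [0, 0, -0.5, 0, 26]
    - [0, 0, -0.5, 0, 30]
    - [0, 0, 0, 0, 40]
    - [0, 0, 0, 0, 50]
    - [0, 0, 0, 0, 55]
  grip_force: 10

```text
time: 18.5
position: [626.0, 131.8, 253.1]
tool_rot: [[0.505, 0.863, 0.0], [0.863, -0.505, 0.0], [0.0, 0.0, -1.0]]
ft_force: [0.0, -0.5, 0.3]
gripper_width: 46.4
gripper_force: 0.0
```

>>> arm_command:
  targets:
    - [0, 0, 0, 0, 55]
    - [0, 0, -10, 0, 55]
    - [0, 0, -30, 0, 55]
    - [0, 0, -45, 0, 55]
    - [0, 0, -45, 0, 55]

```text
time: 19.0
position: [625.5, 131.9, 384.9]
tool_rot: [[0.505, 0.863, -0.001], [0.863, -0.505, 0.0], [-0.0, -0.001, -1.0]]
ft_force: [1.4, 0.3, -0.4]
gripper_width: 54.5
gripper_force: 0.0
```

>>> arm_command:
  targets:
    - [0, 0, -30, 0, 55]
    - [-30, 30, 0, 0, 55]
    - [-30, 30, 0, 0, 55]
    - [0, 0, 0, 0, 55]
    - [0, 0, 0, 0, 55]

```text
time: 19.5
position: [647.6, 48.0, 413.6]
tool_rot: [[0.508, 0.862, 0.0], [0.862, -0.508, -0.0], [0.0, 0.0, -1.0]]
ft_force: [0.8, -0.0, -0.3]
gripper_width: 55.0
gripper_force: 0.0
```

```bash
python3 -c "
from trk import *
trk('p11')"
```

```text
t 19.5 p [647.6  48.  413.6] yaw_y -30.5 tilt [ 3.e-04 -0.e+00 -1.e+00] q [ 18.  21. -33.  82.  11.  81. -45.] F [ 0.75 -0.01 -0.29] M [ 0.045 -0.017  0.029] w 55.0 gf 0.0
p6 neck shift px7 0 0 1.0
p7 neck shift px7 -10 -2 0.94
p11 neck shift px7 -17 4 0.78
mm per px7 along clamp x [[-2.31  0.33]]
```

View pics/p11.png

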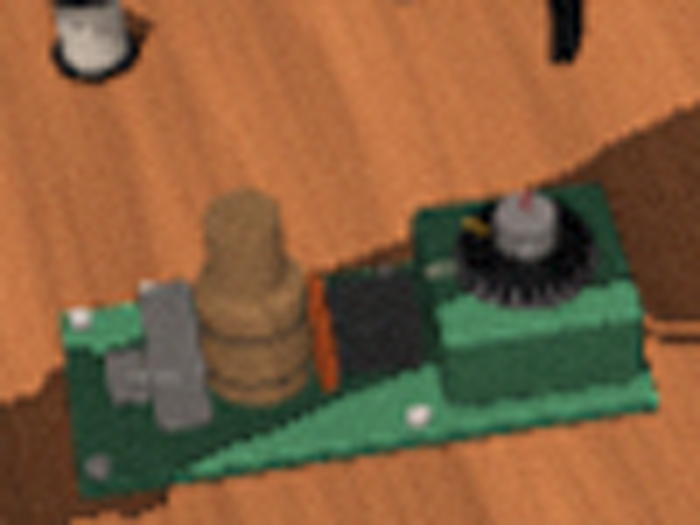

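The neck stands upright against the jaw at (250,300). The yellow ring mark at (475,225) matches its starting pixel, and the gripper is clear. Handing in.

```bash
python3 -c "
from h import *
print(bot.close_job())"
```

```text
the job is handed in; nothing more can be done
None
```

The pale neck stands upright on the clamp plate, pressed against the steel jaw with about 10 N as estimated from the knob's turning moment; the ring mark has not visibly moved, the gripper is clear, and the job is handed in (no verdict was returned).

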